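# Turn the stop rail round, line it up with a drift pin and fit its bolt

### The job

The stop rail on the tool-checking fixture has been put on the wrong way round: lift it off, turn it end for end without striking the vee block or the dial gauge stand, and lay it back flat between the guide posts with its upright stop at the end away from the vee block and its two holes over the base's two. Push the tapered drift pin fully home through the hole nearer the vee block to pull the parts into line, and only then put the bolt fully home in the other hole. Leave drift and bolt in place, and do not knock the other things on the bench.

Things in the scene. Friction and masses are not known exactly. Their poses are not given: they have to be found in the camera images.
- base: Fixed steel base plate 310 (its x) x 110 (y) x 30 thick; origin under its centre, z up. Two 14 mm through holes on its x axis: drift hole x +50, bolt hole x -30. Four guide posts, 12 mm dia, at x +-90, y +-27 rise 21 above its top, the upper 12 tapering to 3 mm dia; the 40 wide rail drops between them with 1 mm play each side and slides freely along x (no end stops).
- base_drift_hole (a point): Centre of the drift hole's mouth on the base's top face (base x = +50, y = 0, z = 30); the hole nearer the vee block. Covered by the rail at the start.
- base_bolt_hole (a point): Centre of the bolt hole's mouth on the base's top face (base x = -30, y = 0, z = 30). Covered by the rail at the start.
- vee: Dark steel vee block fixed on the base at its +x end: 26 (base x) x 70 (base y) x 45 tall, from base x = 125 to 151; origin at the centre of its underside (base x = 138, z = 30). Must not be struck.
- rail: Loose aluminium stop rail, about 0.4 kg, 220 (its x) x 40 (y) x 12 thick; origin under its centre. Upright stop block at its -x end (x -110 to -94), as wide as the rail, top 42 above the underside. 14 mm holes at x +50 and -30. It starts on the base between the posts, reversed (stop next to the vee block). Rightly laid, its axes agree with the base's, its origin 30 mm above the base's.
- rail_drift_hole (a point): Centre of the mouth, on the rail's top face, of the rail hole that belongs over the base's drift hole (rail x = +50, z = 12); the hole farther from the stop.
- rail_bolt_hole (a point): Centre of the mouth, on the rail's top face, of the rail hole that belongs over the base's bolt hole (rail x = -30, z = 12).
- rack: Grey plastic pin rack fixed on the bench, 120 (its x) x 50 (its y) x 40 tall, with two 16 mm holes at x = +-30 in which the drift and the bolt stand upright; origin at the centre of the underside.
- drift: Loose bright steel drift pin, 0.12 kg, upright in either rack hole: the tall slim one. Origin at its tip's centre, z up. 5 mm dia at the tip, tapering to 13 at 24, straight 13 dia to 38; collar 22 dia from 38 to 42 that seats on the top face; round handle 16 dia from 42 to 70. Fully home: collar on the rail, origin 4 mm above the bench. A light push slides the rail into line.
- bolt: Loose dark steel bolt, plain shank (no thread), 0.1 kg, upright in the other rack hole: the short wide one. Origin at its tip's centre, z up. 7 mm dia at the tip, tapering to 12 at 8, shank 12 dia to 36; washer face 26 dia from 36 to 39; round head 20 dia from 39 to 53. Fully home: washer face on the rail, origin 6 mm above the bench.
- stand: Bystander: dial gauge stand fixed on the bench beyond the base, round foot of 72 mm dia, 22 tall, post of 14 mm dia to 212 high, with an arm and a dial of 56 mm dia 170 high and 90 mm to its +y side; origin under the foot's centre. Must not be struck.
- holder: Bystander: loose tapered steel tool holder standing upright, 64 mm dia, 100 tall, 0.9 kg; origin under its centre.
- ringgauge: Bystander: loose dark steel ring gauge lying flat, 64 mm outside, 36 mm inside, 22 tall; origin under its centre.
- gaugebox: Bystander: wooden gauge-block case fixed on the bench, 90 (x) x 140 (y) x 34 tall; origin under its centre.

How it is judged:
On the way, in this order (a step that is already met when the one before it is completed fails the run):
1. The rail lies flat on the base between the posts, the right way round, its holes roughly over the base's (within 9 mm along), released (z of rail in the frame of base between 0.027 and 0.033 m and x of rail_drift_hole in the frame of base between 0.041 and 0.059 m and y of rail_drift_hole in the frame of base between -0.004 and 0.004 m and y of rail_bolt_hole in the frame of base between -0.004 and 0.004 m and angle between rail's own z axis and vertical below 0.05 rad and contact force between rail and the fingers below 0.5 N), for 0.2 s.
2. The drift is fully home through the rail's and base's holes nearer the vee block (z of drift in the frame of base below 0.008 m and horizontal distance between drift and base_drift_hole below 0.004 m and angle between drift's own z axis and vertical below 0.1 rad), for 0.2 s.
3. The bolt is fully home in the other hole, with the drift still in (all of step 2 and z of bolt in the frame of base below 0.01 m and horizontal distance between bolt and base_bolt_hole below 0.004 m and angle between bolt's own z axis and vertical below 0.12 rad), for 0.2 s.
At the end, for the whole second after the job is handed in: Rail flat on the base (within 3 mm of seated height), right way round, its drift hole within 3 mm and its bolt hole within 3.5 mm of the base's; drift upright in its hole and within 4 mm of fully home; bolt upright in its hole and within 4 mm of fully home; all at rest and let go (all of step 3 and z of rail in the frame of base between 0.027 and 0.033 m and horizontal distance between rail_drift_hole and base_drift_hole below 0.003 m and horizontal distance between rail_bolt_hole and base_bolt_hole below 0.0035 m and angle between rail's own z axis and vertical below 0.05 rad and linear speed of each of rail, drift, bolt below 0.02 m/s); the robot touches nothing.
It fails at once if The vee block was struck (more than 3 N) (contact force between vee and anything else above 3 N).
It fails at once if The dial gauge stand was struck (more than 3 N) (contact force between stand and anything else above 3 N).
It fails at once if A bystander was knocked (loose ones shifted more than 20 mm, or the gauge case hit with more than 5 N) (distance of any of holder, ringgauge from where it was at the start of the episode above 0.02 m or contact force between gaugebox and anything else above 5 N).
It also fails if it takes over 72 s, if anything falls off the work surface, if the arm or the gripper's body presses on something with over 40 N, if the wrist force passes 120 N, or if a joint passes its speed limit or range.

### The arm

A 6-joint arm with a two-finger parallel gripper is mounted at the origin on the work surface. World frame = base frame: x ahead of the robot, y to its left, z up, the work surface at z = 0. Lengths are in m, angles in rad, forces in N, time in s.
With the tool pointing down it reaches from about 0.225 to 0.875 m from the base axis. Payload 3.4 kg.
Tool frame: the origin (TCP) lies on the mounting face of the last link; the fingertips stand 173 mm ahead of it and the grasp point (between the pads) lies robot.grip_depth ahead of it (robot.grip_depth is the distance from the TCP to the grasp point, in m); z points along the fingers, y is the line along which they close (so a half turn about z gives the same grasp; the last joint's range is limited). The gripper opens to 85 mm and grips with 20 to 120 N. Pads are 22 mm wide; open, the fingers measure 114 mm over their backs; the gripper's body (76 mm by 85 mm) begins 54 mm behind the grasp point. The pads swing forward as they close: fully open they stand 13 mm farther back than shut.
Start: joints at [-0.121, 0.276, 1.505, -0, 1.361, -0.121], TCP at [0.575, -0, 0.405] pointing down, gripper open.
Joint ranges: [-2.89, 2.89], [-0.75, 2.08], [0.22, 2.7], [-1.18, 4.32], [0.11, 2.71], [-2.7, 2.7]. Speed limits (rad/s): [2.57, 2.57, 3.14, 3.14, 3.14, 3.14].

### API

Orientations are given as a 3x3 rotation matrix whose columns are the frame's x, y, z axes.
In Python, from cell import robot gives the robot as it stands.
- The arm moves only by the tool shift_gripper, called after "Emit:" as name([rows], argument=value, ...), one row to a line, values as JSON. Schema: {"type":"object","properties":{"steps":{"type":"array","items":{"type":"object","properties":{"sx":{"type":"number"},"sy":{"type":"number"},"sz":{"type":"number"},"drx":{"type":"number"},"dry":{"type":"number"},"drz":{"type":"number"}},"additionalProperties":false},"minItems":1,"maxItems":10},"finger_gap":{"type":"number"},"grip_force":{"type":"number"},"only":{"type":"string"},"quiet":{"type":"boolean"},"lines":{"type":"string"}},"required":["steps"],"additionalProperties":false}. steps is a list of rows, 1 to 10 of them, each an object with the fields sx, sy, sz (the shift in cm), drx, dry, drz (a rotation vector in units of 0.2 rad); a field left out counts as zero; each row is the pose to reach, as a shift and turn from the pose commanded when the call began, along the tool's axes at that moment; what a row does not reach only later rows make up. A row lasts 1/8 s, in which the tool goes at most 0.0625 m and 0.188 rad, less where a joint would pass 70% of its speed; a pose out of reach is approached as far as the arm can. finger_gap is the finger opening in m, set as the call begins (left out keeps the last). The fingers move at their own pace and stop on an object; grip_force is the grip in N (left out, the last holds). Time passes only in rows, so rows that do not move let the fingers close. The tool returns the time, the measured TCP pose, the force, the opening and the grip force at its end. only (a regular expression) keeps the lines of the reply that match it, lines (a string "A,B") keeps lines A to B, and quiet returns only ok. Input that does not fit is refused with a message, and nothing moves.
- robot.observe(): the state, without advancing time (a new reading comes with each control period).
- robot.snapshot(name): name is "scene" or "side" or "wrist"; returns the picture (420x560x3 uint8, red, green, blue); there is no depth.
- robot.camera_model(name): a dict with "vertical_fov" (degrees; the focal length in pixels is half the picture's height over the tangent of half this angle, whatever the lens; pixels are square), "cx", "cy" (the principal point, pixels), "k1" (the pictures are not rectified: a ray, as slopes to the right and down, at radius r is drawn at 1 + k1 r^2 times it, then the intrinsics apply), "R" (3x3) and "t" (3): a world point X has camera coordinates R X + t. Camera axes: x right, y down, z forward; pixel columns grow to the right and rows downward; lengths in m; the calibration is good to about 2 mm. A picture is of the moment at which its call begins: read the wrist's pose just before it. camera_model takes no time and is no camera call; for the wrist camera it gives the pose at the moment of the call.
- robot.close_job(): hands the job in; it is judged then, once.
The state is a dict: "time": time; "joints": joint angles; "joint_vel": joint speeds; "effort": joint torques, N m; "tcp_pos": TCP position; "tcp_rot": TCP orientation; "ft_force": force on the tool from outside, world axes, zero at the start; "ft_torque": the same for the moment, N m; "opening": finger opening in m; "grip_force": force on a finger pad.
Only numpy, scipy, OpenCV 4.12 (cv2) and the standard library are available. Lean on these libraries where they do the work, as an engineer would, in place of code of your own. Each camera call takes 0.05 s, during which the arm holds its last target. There are 200 camera calls.

## Working session

There is one attempt and no reset: what is moved stays moved. The work goes in short steps, Python scripts to look and compute and a tool call to move; the robot and the scene stay as the last step left them, time stands still between calls to the robot, and variables do not carry over. Pictures are saved under pics/ and viewed, at most 10 in all, crops included, and the job is handed in when it is done.

```bash
ls; mkdir -p pics; python3 - <<'E'
from cell import robot
import cv2,numpy as np
for n in ("scene","side","wrist"):
    im=robot.snapshot(n); cv2.imwrite(f"pics/{n}0.png",im[:,:,::-1]); print(n,robot.camera_model(n))
print(robot.grip_depth,robot.observe()["time"])
E
```

```text
cell.py
pics
scene {'vertical_fov': 55.71314848554958, 'cx': 280.756215734049, 'cy': 210.29981328221214, 'k1': -0.015433735409864481, 'R': array([[-0.67366365,  0.73873021,  0.02132993],
       [ 0.43179181,  0.41685524, -0.7998672 ],
       [-0.59977756, -0.52963136, -0.59979788]]), 't': array([ 0.37428235, -0.23627729,  1.37509961])}
side {'vertical_fov': 53.36531646073727, 'cx': 280.24851523101404, 'cy': 207.7847517701539, 'k1': -0.10327013731608459, 'R': array([[ 0.82126647, -0.57052418, -0.00485212],
       [-0.36509882, -0.51898463, -0.77288926],
       [ 0.43843383,  0.63651954, -0.63452238]]), 't': array([-0.45522892,  0.29915444,  0.67150933])}
wrist {'vertical_fov': 68.26049348930752, 'cx': 276.529581267212, 'cy': 208.64466742947607, 'k1': 0.024008060777567796, 'R': array([[ 9.99998873e-01,  9.85027628e-04, -1.13271097e-03],
       [ 1.25816514e-03, -9.61571015e-01,  2.74553454e-01],
       [-8.18739297e-04, -2.74554570e-01, -9.61571171e-01]]), 't': array([-0.57504867, -0.03620024,  0.37949804])}
0.1547 0.15
```

View pics/scene0.png

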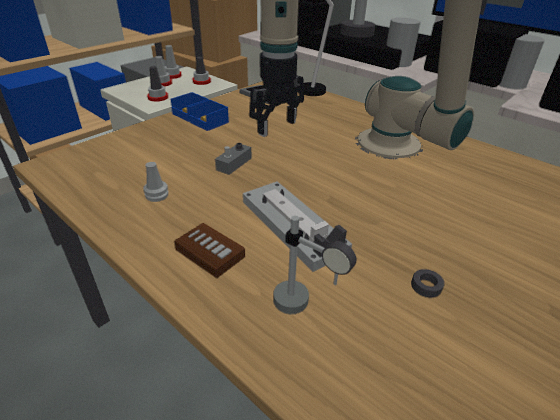

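View pics/wrist0.png

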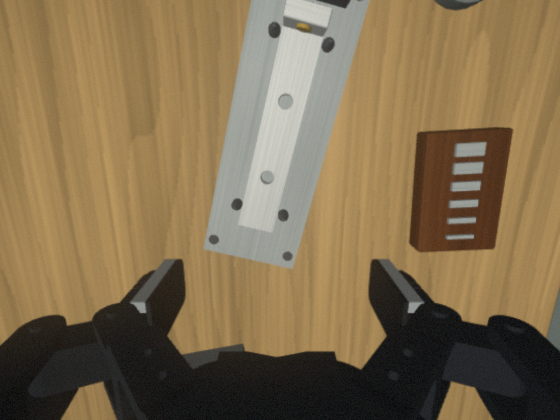

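View pics/side0.png

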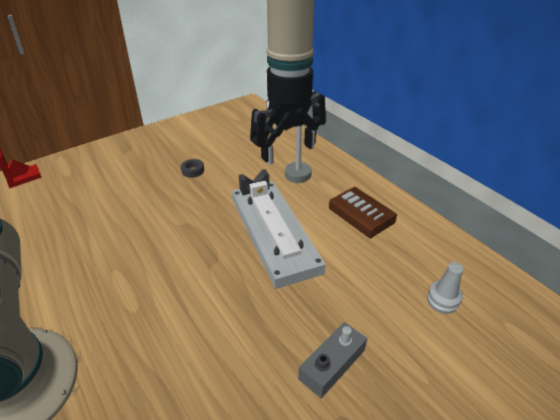

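Wrist view: base with rail, holes at (285,101) and (267,177), posts at (274,30), (328,45), (237,204) and (283,215). Gauge case is at right. Side view: rack at (333,357), with the bolt at (323,360) and the drift at (346,330). Scene view: stand at (291,297) with the dial at (338,258), ring gauge (427,283), holder (155,190).

```bash
cat > h.py <<'E'
import numpy as np,cv2
from cell import robot
def cam(n):
    m=robot.camera_model(n); f=210/np.tan(np.radians(m["vertical_fov"]/2)); return m,f
def ray(n,u,v,mf=None):
    m,f=mf or cam(n); d=np.array([(u-m["cx"])/f,(v-m["cy"])/f]); s=d.copy()
    for _ in range(10): s=d/(1+m["k1"]*(s@s))
    R=np.array(m["R"]); return -R.T@m["t"], R.T@np.array([s[0],s[1],1])
def onz(n,u,v,z,mf=None):
    c,d=ray(n,u,v,mf); return c+d*(z-c[2])/d[2]
def proj(n,X,mf=None):
    m,f=mf or cam(n); p=np.array(m["R"])@np.asarray(X)+m["t"]; s=p[:2]/p[2]; s=s*(1+m["k1"]*(s@s)); return s*f+[m["cx"],m["cy"]]
E
python3 - <<'E'
from h import *
np.set_printoptions(precision=4,suppress=True)
for l,n,u,v,z in [("holeA","wrist",285,101,.042),("holeB","wrist",267,177,.042),("holeA","side",268,212,.042),("holeB","side",281,234,.042),
 ("post","wrist",274,30,.051),("post","wrist",328,45,.051),("post","wrist",237,204,.051),("post","wrist",283,215,.051),
 ("corner","wrist",205,248,.03),("corner","wrist",293,268,.03),("corner","side",275,279,.03),("corner","side",321,265,.03),
 ("drift","side",347,327,.072),("bolt","side",323,358,.057),("bolt","scene",226,153,.057),("drift","scene",239,146,.072),
 ("railend","wrist",239,226,.042),("railend","wrist",272,231,.042),
 ("holder","scene",156,194,.0),("holder","side",445,300,.0),("ring","scene",428,285,0.01),("ring","side",193,168,.01),("stand","scene",291,298,0.01),("stand","side",298,173,.01),("dial","scene",338,258,.17),
 ("box","wrist",417,132,.034),("box","wrist",511,128,.034),("box","wrist",411,250,.034),("box","wrist",496,248,.034)]: print(l,n,onz(n,u,v,z)[:2])
s=robot.observe();print(s["tcp_rot"],s["tcp_pos"])
W=cv2.imread("pics/wrist0.png");S=cv2.imread("pics/side0.png");C=cv2.imread("pics/scene0.png")
a=cv2.resize(S[300:400,280:380],(400,400),interpolation=cv2.INTER_CUBIC)
b=cv2.resize(S[170:290,225:335],(367,400),interpolation=cv2.INTER_CUBIC)
cv2.imwrite("pics/c1.png",np.hstack([a,b]))
E
```

```text
holeA wrist [0.5836 0.0884]
holeB wrist [0.5648 0.0107]
holeA side [0.5807 0.0868]
holeB side [0.563  0.0093]
post wrist [0.5726 0.1496]
post wrist [0.6232 0.1371]
post wrist [ 0.5324 -0.0172]
post wrist [ 0.5822 -0.0295]
corner wrist [ 0.4895 -0.0774]
corner wrist [ 0.5953 -0.1037]
corner side [ 0.4869 -0.0793]
corner side [ 0.5839 -0.1022]
drift side [ 0.5051 -0.2638]
bolt side [ 0.4433 -0.2789]
bolt scene [ 0.5122 -0.2598]
drift scene [ 0.4745 -0.2434]
railend wrist [ 0.5326 -0.0454]
railend wrist [ 0.57   -0.0514]
holder scene [ 0.7349 -0.3023]
holder side [ 0.7438 -0.2981]
ring scene [0.5394 0.4034]
ring side [0.5357 0.3974]
stand scene [0.7635 0.2171]
stand side [0.7585 0.2095]
dial scene [0.7527 0.3038]
box wrist [0.7239 0.0575]
box wrist [0.8206 0.061 ]
box wrist [ 0.7339 -0.0778]
box wrist [ 0.8318 -0.0747]
[[-0.      1.     -0.0014]
 [ 1.      0.      0.0001]
 [ 0.0001 -0.0014 -1.    ]] [0.5748 0.     0.404 ]
```

View pics/c1.png

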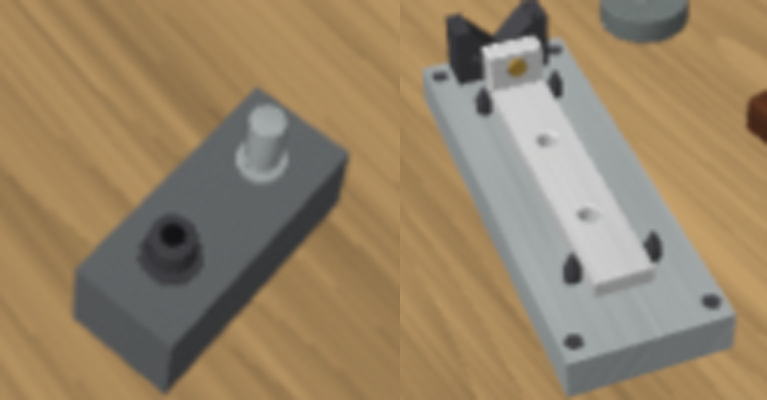

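Side crop: the dark bolt is at the rack's near hole (323,358) and the bright drift at (347,328). The stop block stands at the vee end with about 10 mm of gap. The wrist joint's range rules out a direct 180° turn (j6 would pass 2.7), so I'll regrasp via the bench. First, hover over the rail for a closer look.

Careful with the scale: shifts go in cm and turns go in units of 0.2 rad. That gives: 0.104 m is 10.4, 0.073 m is 7.3, 0.238 rad is 1.19.

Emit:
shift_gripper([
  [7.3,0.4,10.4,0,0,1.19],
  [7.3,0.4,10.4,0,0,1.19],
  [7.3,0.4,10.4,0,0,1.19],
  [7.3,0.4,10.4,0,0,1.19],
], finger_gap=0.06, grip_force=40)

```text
refused: steps[0]: [7.3, 0.4, 10.4, 0, 0, 1.19] is not of type 'object' (schema: type "object"). Nothing was moved.
```

Refused on format, not on reach. It needs a list of objects with named fields.

Emit:
shift_gripper([
  {"sx":7.3,"sy":0.4,"sz":10.4,"drz":1.19},
  {"sx":7.3,"sy":0.4,"sz":10.4,"drz":1.19},
  {"sx":7.3,"sy":0.4,"sz":10.4,"drz":1.19},
  {"sx":7.3,"sy":0.4,"sz":10.4,"drz":1.19},
], finger_gap=0.06, grip_force=40)

```text
time: 0.65
tcp_pos: [0.5795, 0.0729, 0.301]
tcp_rot: [[0.235, 0.972, 0.001], [0.972, -0.235, -0.001], [-0.0, 0.001, -1.0]]
ft_force: [0.2, -0.1, 0.5]
opening: 0.0602
grip_force: 0.0
```

```bash
cat >> h.py <<'E'
def plan(p,ang,q=None):
    "shift to TCP p with tool y at world angle ang, tool pointing down"
    s=robot.observe();R=np.array(s["tcp_rot"]);d=R.T@(np.array(p)-s["tcp_pos"])
    a=np.arctan2(R[1,1],R[0,1]);rz=-((ang-a+np.pi)%(2*np.pi)-np.pi)
    print("t",s["time"],"shift",d.round(4),"rz",round(rz,3),"or",round(rz-np.sign(rz)*2*np.pi,3),"j",np.round(s["joints"],2),"F",np.round(s["ft_force"],1),"open",s["opening"],s["grip_force"],"gd",robot.grip_depth)
E
python3 - <<'E'
from h import *
cv2.imwrite("pics/w1.png",robot.snapshot("wrist")[:,:,::-1]); np.save("w1.npy",[robot.camera_model("wrist")],allow_pickle=True)
plan([.579,.073,.206],-.238)
E
```

```text
t 0.7 shift [ 0.0003 -0.0012  0.096 ] rz 0.0 or -6.283 j [ 0.01  0.36  1.64 -0.    1.13  0.24] F [ 0.4  0.3 -0.1] open 0.05970546462674024 0.0 gd 0.1547
```

View pics/w1.png

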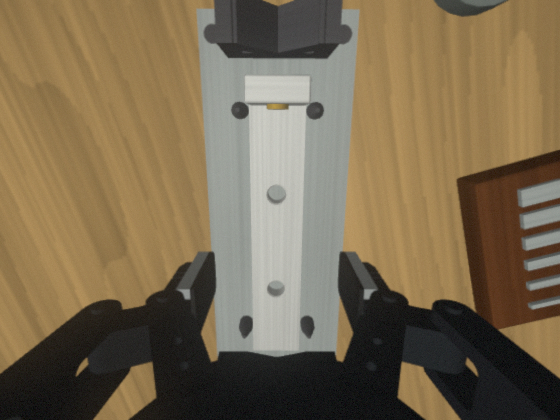

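Wrist close-up: rail centred under the gripper, holes at (276.5,193) and (276,288), stop at (278,88), posts at (240,110) and (315,110), vee at the top.

```bash
python3 - <<'E'
from h import *
np.set_printoptions(precision=4,suppress=True)
u=np.array([.2355,.9719]);v=np.array([-.9719,.2355])
for l,a,b,z in [("holeA",276.5,193.5,.042),("holeB",276,288.5,.042),("p",239.5,110.5,.045),("p",315.5,110.5,.045),("p",246,320,.051),("p",308,320,.051),("corner",199,10,.03),("corner",359,10,.03),("stopTopNearVee",278,76,.072),("stopTopFar",278,103,.072),("edgeL",250,150,.042),("edgeR",305.5,150,.042),("veefoot",278,52,.03),("baseL",208,200,.03),("baseR",350,200,.03)]:
    p=onz("wrist",a,b,z)[:2]; q=p-[.578,.060]; print(l,p,"base-ish",q@u,q@v)
E
```

```text
holeA [0.5849 0.0881] base-ish 0.028895254194709345 -0.00012262405482247013
holeB [0.5655 0.0093] base-ish -0.052233691886642404 0.00021826998100962937
p [0.5739 0.1525] base-ish 0.08890786989127444 0.025735740501602523
p [0.6254 0.14  ] base-ish 0.0889602161790196 -0.02726460955512358
p [ 0.5359 -0.0079] base-ish -0.07594522657115872 0.02493221244992024
p [ 0.5855 -0.02  ] base-ish -0.07599845794586407 -0.026163415400826392
corner [0.5631 0.222 ] base-ish 0.15396551385380902 0.052669343700893656
corner [0.6689 0.1966] base-ish 0.15413783784651397 -0.05621135889058777
stopTopNearVee [0.6042 0.1645] base-ish 0.10771703322750324 -0.0008619497026496084
stopTopFar [0.6007 0.1497] base-ish 0.09255150807907914 -0.0008975197953374871
edgeL [0.5737 0.1243] base-ish 0.06153510095178647 0.01930404066167866
edgeR [0.6132 0.1148] base-ish 0.06156192727685945 -0.021328496172864926
veefoot [0.6094 0.1847] base-ish 0.12855490195331587 -0.0011227328145667639
baseL [0.5295 0.0931] base-ish 0.020697083731919412 0.054968651796056554
baseR [0.6406 0.0662] base-ish 0.0207223397247825 -0.05938765462577034
```

Converted, 0.097 m is 9.7, 0.06 m is 6.

Emit:
shift_gripper([
  {"sy":0.2,"sz":6},
  {"sy":0.2,"sz":8.5},
  {"sy":0.2,"sz":9.7},
  {"sy":0.2,"sz":9.7},
], finger_gap=0.06, grip_force=60)

```text
time: 1.2
tcp_pos: [0.5816, 0.0719, 0.2045]
tcp_rot: [[0.236, 0.972, 0.002], [0.972, -0.236, -0.0], [0.0, 0.002, -1.0]]
ft_force: [-0.4, 0.6, 0.1]
opening: 0.0599
grip_force: 0.0
```

Emit:
shift_gripper([
  {},
  {},
  {},
  {},
  {},
  {},
], finger_gap=0.02, grip_force=60)

```text
time: 1.95
tcp_pos: [0.5808, 0.0725, 0.2057]
tcp_rot: [[0.236, 0.972, 0.001], [0.972, -0.236, -0.0], [0.0, 0.001, -1.0]]
ft_force: [-2.4, -0.6, 4.9]
opening: 0.0382
grip_force: 61.7
```

Emit:
shift_gripper([
  {"sz":-1.5},
  {"sz":-3},
  {"sz":-6},
  {"sz":-10},
  {"sz":-10},
  {"sz":-10},
])

```text
time: 2.7
tcp_pos: [0.5804, 0.0725, 0.3032]
tcp_rot: [[0.236, 0.972, -0.001], [0.972, -0.236, -0.0], [-0.0, -0.001, -1.0]]
ft_force: [-0.7, 0.5, -5.3]
opening: 0.0381
grip_force: 61.5
```

```bash
python3 - <<'E'
from h import *
a=robot.snapshot("wrist");b=robot.snapshot("side")
cv2.imwrite("pics/m2.png",np.hstack([a[:,:,::-1][::1],b[:,:,::-1]])[:, :][::1]); im=cv2.imread("pics/m2.png"); cv2.imwrite("pics/m2.png",cv2.resize(im,(800,300)))
plan([.40,.17,.31],-.873)
E
```

```text
t 2.8 shift [ 0.0523 -0.1981 -0.0073] rz 0.635 or -5.648 j [ 0.01  0.36  1.64 -0.    1.14  0.24] F [ 0.2  1.5 -5.5] open 0.03811804498351854 61.49347901344299 gd 0.1547
```

View pics/m2.png

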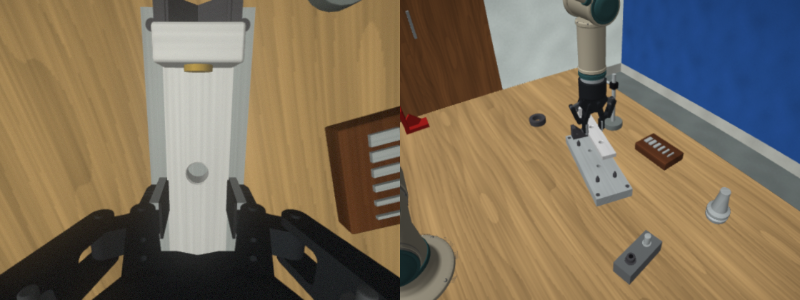

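Rail held level and clear of posts and vee. Now to the bench, turning 36°.

Emit:
shift_gripper([
  {"sx":1,"sy":-5,"sz":-0.7,"drz":0.75},
  {"sx":2.5,"sy":-10,"sz":-0.7,"drz":1.6},
  {"sx":4,"sy":-15,"sz":-0.7,"drz":2.4},
  {"sx":5.2,"sy":-19.8,"sz":-0.7,"drz":3.175},
  {"sx":5.2,"sy":-19.8,"sz":-0.7,"drz":3.175},
  {"sx":5.2,"sy":-19.8,"sz":5.5,"drz":3.175},
  {"sx":5.2,"sy":-19.8,"sz":10,"drz":3.175},
  {"sx":5.2,"sy":-19.8,"sz":11.8,"drz":3.175},
  {"sx":5.2,"sy":-19.8,"sz":12.5,"drz":3.175},
  {"sx":5.2,"sy":-19.8,"sz":12.5,"drz":3.175},
])

```text
time: 4.05
tcp_pos: [0.4014, 0.1696, 0.1784]
tcp_rot: [[0.766, 0.643, -0.0], [0.643, -0.766, -0.0], [-0.0, -0.0, -1.0]]
ft_force: [0.2, 0.3, -4.6]
opening: 0.0381
grip_force: 62.2
```

```bash
python3 - <<'E'
from h import *
plan([.40,.17,.1765],-.873)
E
```

```text
t 4.05 shift [-0.0008 -0.0012  0.0019] rz -0.0 or 6.283 j [ 0.24  0.33  2.11 -0.    0.7   1.11] F [ 0.2  0.3 -4.6] open 0.03809440889524666 62.17474848031998 gd 0.1547
```

Converted, 0.003 m is 0.3, 0.002 m is 0.2.

Emit:
shift_gripper([
  {"sz":0.2},
  {"sz":0.3},
  {"sz":0.3},
])

```text
time: 4.42
tcp_pos: [0.4009, 0.1698, 0.1762]
tcp_rot: [[0.766, 0.643, 0.001], [0.643, -0.766, 0.0], [0.001, 0.001, -1.0]]
ft_force: [0.0, 0.6, -5.4]
opening: 0.0377
grip_force: 62.2
```

Emit:
shift_gripper([
  {},
  {},
  {},
  {"sz":-3},
  {"sz":-8},
  {"sz":-13,"drz":-0.9},
  {"sz":-15,"drz":-1.8},
  {"sz":-15,"drz":-2.7},
], finger_gap=0.07)

```text
time: 5.42
tcp_pos: [0.4014, 0.1699, 0.328]
tcp_rot: [[0.321, 0.947, 0.005], [0.947, -0.321, 0.001], [0.003, 0.005, -1.0]]
ft_force: [-0.5, -0.3, -0.2]
opening: 0.0701
grip_force: 0.0
```

Emit:
shift_gripper([
  {"drz":-0.94},
  {"drz":-1.88},
  {"drz":-2.8},
  {"drz":-3.75},
  {"drz":-4.7},
  {"drz":-5.65},
  {"drz":-6.55},
  {"drz":-7.5},
  {"drz":-8.4},
  {"drz":-9.35},
])

```text
time: 6.68
tcp_pos: [0.4007, 0.1697, 0.3258]
tcp_rot: [[-1.0, 0.03, 0.0], [0.03, 1.0, -0.0], [-0.0, 0.0, -1.0]]
ft_force: [1.1, -0.3, 0.3]
opening: 0.0703
grip_force: 0.0
```

Emit:
shift_gripper([
  {"drz":-0.94},
  {"drz":-1.88},
  {"drz":-2.8},
  {"drz":-3.658},
  {"drz":-3.658},
  {"drz":-3.658},
])

```text
time: 7.42
tcp_pos: [0.4007, 0.1697, 0.3257]
tcp_rot: [[-0.769, -0.639, 0.0], [-0.639, 0.769, -0.0], [-0.0, -0.0, -1.0]]
ft_force: [0.5, 0.8, -0.9]
opening: 0.0702
grip_force: 0.0
```

```bash
python3 - <<'E'
from h import *
plan([.40,.17,.1765],-.873+np.pi)
a=robot.snapshot("wrist")[:,:,::-1];b=robot.snapshot("side")[:,:,::-1]
np.save("w3.npy",[robot.camera_model("wrist")],allow_pickle=True); cv2.imwrite("pics/w3.png",a);cv2.imwrite("pics/s3.png",b)
c=cv2.resize(b[160:300,220:340],(360,420),interpolation=cv2.INTER_CUBIC)
cv2.imwrite("pics/m3.png",np.hstack([a,c])[:, :920] if 0 else cv2.hconcat([a[:, :440],c]))
E
```

```text
t 7.425 shift [0.0004 0.0007 0.1492] rz -0.005 or 6.278 j [ 0.24  0.13  1.91 -0.    1.1  -2.02] F [ 0.5  0.8 -0.9] open 0.0701586970960239 0.0 gd 0.1547
```

View pics/m3.png

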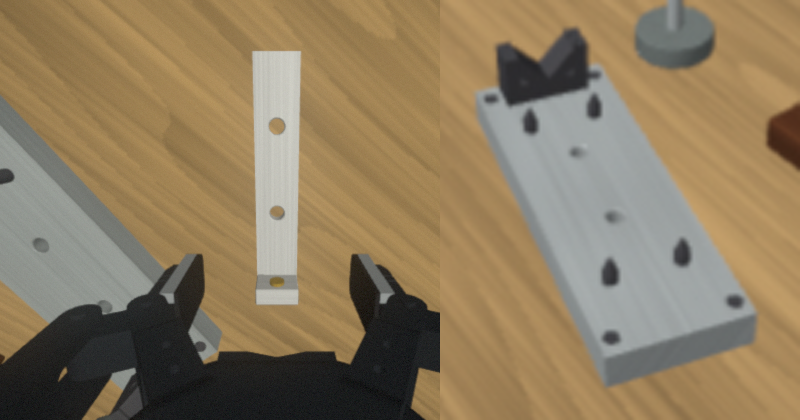

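Combined picture: rail flat on the bench, holes at wrist (277,126) and (277,212), stop at (277,285). The base is bare, its holes at wrist (41,245) and (105,307), and at side (266.7,210.7) and (278.3,232.3).

```bash
python3 - <<'E'
from h import *
np.set_printoptions(precision=4,suppress=True)
for l,n,a,b,z in [("r+50","wrist",277,126,.012),("r-30","wrist",277,212,.012),("railendL","wrist",253,52,.012),("railendR","wrist",301,52,.012),("L","wrist",254.5,200,.012),("R","wrist",299,200,.012),("drift","wrist",41,245,.03),("bolt","wrist",105,307,.03),("drift","side",266.7,210.7,.03),("bolt","side",278.3,232.3,.03)]:
    print(l,n,onz(n,a,b,z)[:2])
s=robot.observe();print(s["tcp_pos"],s["tcp_rot"])
E
```

```text
r+50 wrist [0.3516 0.129 ]
r-30 wrist [0.4125 0.1799]
railendL wrist [0.3191 0.076 ]
railendR wrist [0.2936 0.1065]
L wrist [0.417  0.1559]
R wrist [0.3901 0.1882]
drift wrist [0.5701 0.0313]
bolt wrist [0.5894 0.1097]
drift side [0.5885 0.1046]
bolt side [0.5686 0.0278]
[0.4008 0.1697 0.3257] [[-0.7688 -0.6394  0.    ]
 [-0.6394  0.7688  0.    ]
 [-0.      0.     -1.    ]]
```

Emit:
shift_gripper([
  {"sy":0.05,"sz":6},
  {"sy":0.05,"sz":11},
  {"sy":0.05,"sz":14},
  {"sy":0.05,"sz":14.95},
  {"sy":0.05,"sz":14.95},
  {"sy":0.05,"sz":14.95},
], finger_gap=0.06)

```text
time: 8.28
tcp_pos: [0.4013, 0.1703, 0.1773]
tcp_rot: [[-0.768, -0.64, 0.003], [-0.64, 0.768, 0.001], [-0.003, -0.001, -1.0]]
ft_force: [-0.4, 0.6, -0.3]
opening: 0.0602
grip_force: 0.0
```

Emit:
shift_gripper([
  {},
  {},
  {},
  {},
  {},
  {"sz":-3},
  {"sz":-8},
  {"sz":-14},
  {"sz":-14},
], finger_gap=0.02, grip_force=60)

```text
time: 9.4
tcp_pos: [0.4019, 0.1706, 0.3206]
tcp_rot: [[-0.768, -0.641, 0.011], [-0.641, 0.768, 0.003], [-0.01, -0.005, -1.0]]
ft_force: [0.3, -0.4, -4.8]
opening: 0.0377
grip_force: 63.5
```

```bash
python3 - <<'E'
from h import *
plan([.5746,.0467,.31],-.239)
E
```

```text
t 9.4 shift [-0.0532 -0.2057  0.0121] rz 2.505 or -3.778 j [ 0.24  0.13  1.92  0.    1.08 -2.02] F [ 0.3 -0.4 -4.8] open 0.03766708360993604 63.52121829986572 gd 0.1547
```

Converted, -0.206 m is -20.6, -0.053 m is -5.3, 1.87 rad is 9.35.

Emit:
shift_gripper([
  {"drz":0.94},
  {"drz":1.88},
  {"drz":2.8},
  {"drz":3.75},
  {"sx":-0.5,"sy":-2,"drz":4.7},
  {"sx":-1,"sy":-4,"drz":5.65},
  {"sx":-2,"sy":-8,"drz":6.55},
  {"sx":-3,"sy":-12,"drz":7.5},
  {"sx":-4,"sy":-16,"drz":8.4},
  {"sx":-5.3,"sy":-20.6,"sz":1,"drz":9.35},
])

```text
time: 10.65
tcp_pos: [0.5732, 0.0452, 0.3045]
tcp_rot: [[-0.382, 0.924, -0.003], [0.924, 0.382, 0.001], [0.002, -0.002, -1.0]]
ft_force: [-0.0, 0.8, -4.5]
opening: 0.038
grip_force: 63.5
```

```bash
python3 - <<'E'
from h import *
plan([.5746,.0467,.25],-.239)
E
```

```text
t 10.65 shift [0.0007 0.002  0.0545] rz 0.631 or -5.652 j [-0.04  0.35  1.66  0.    1.14 -0.44] F [-0.   0.8 -4.5] open 0.03799366366009141 63.52732256054878 gd 0.1547
```

Converted, 0.06 m is 6, 0.04 m is 4, 0.631 rad is 3.155.

Emit:
shift_gripper([
  {"sy":0.2,"drz":0.94},
  {"sy":0.2,"drz":1.88},
  {"sy":0.2,"drz":2.75},
  {"sy":0.2,"drz":3.155},
  {"sy":0.2,"sz":4,"drz":3.155},
  {"sy":0.2,"sz":6,"drz":3.155},
  {"sy":0.2,"sz":6,"drz":3.155},
  {"sy":0.2,"sz":6,"drz":3.155},
])

```text
time: 11.65
tcp_pos: [0.575, 0.0467, 0.2459]
tcp_rot: [[0.23, 0.973, -0.0], [0.973, -0.23, 0.0], [-0.0, -0.0, -1.0]]
ft_force: [0.3, -0.7, -4.6]
opening: 0.0376
grip_force: 63.5
```

```bash
python3 - <<'E'
from h import *
plan([.5746,.0467,.206],-.239)
a=robot.snapshot("wrist")[:,:,::-1];b=robot.snapshot("side")[:,:,::-1]
c=cv2.resize(b[160:300,220:340],(360,420),interpolation=cv2.INTER_CUBIC)
cv2.imwrite("pics/m4.png",cv2.hconcat([a[:,60:500],c]))
E
```

```text
t 11.65 shift [-0.0001 -0.0004  0.0399] rz 0.007 or -6.277 j [-0.04  0.41  1.73  0.    1.    0.19] F [ 0.3 -0.7 -4.6] open 0.03755532223214779 63.51595938205719 gd 0.1547
```

View pics/m4.png

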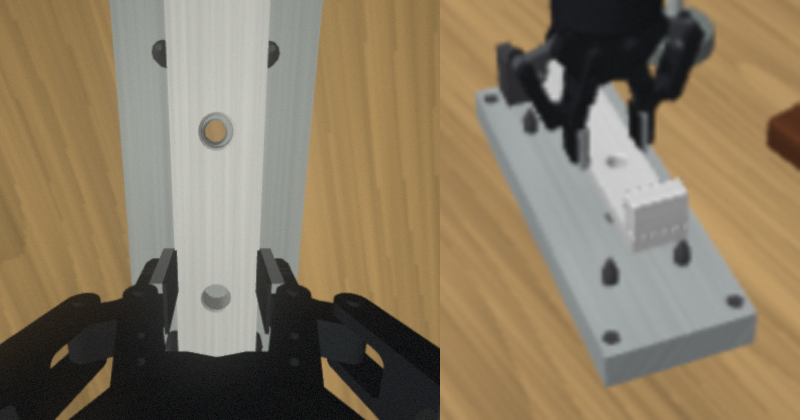

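Rail hovers just above the posts, centred between them. Its drift hole (wrist crop (215,131)) shows the base hole right through it, and the stop is at the end away from the vee. Lowering.

Converted, 0.04 m is 4, 0.039 m is 3.9, 0.007 rad is 0.035.

Emit:
shift_gripper([
  {"sy":-0.05,"sz":1.2,"drz":0.035},
  {"sy":-0.05,"sz":2.2,"drz":0.035},
  {"sy":-0.05,"sz":3,"drz":0.035},
  {"sy":-0.05,"sz":3.6,"drz":0.035},
  {"sy":-0.05,"sz":3.9,"drz":0.035},
  {"sy":-0.05,"sz":4,"drz":0.035},
  {"sy":-0.05,"sz":4,"drz":0.035},
])

```text
time: 12.62
tcp_pos: [0.5742, 0.0468, 0.2078]
tcp_rot: [[0.237, 0.971, -0.0], [0.971, -0.237, -0.0], [-0.0, -0.0, -1.0]]
ft_force: [-2.9, -0.3, 6.0]
opening: 0.0377
grip_force: 64.6
```

```bash
python3 - <<'E'
from h import *
plan([.5746,.0467,.206],-.239)
print(onz("wrist",275,131,.0822))
E
```

```text
t 12.625 shift [0.     0.0004 0.0018] rz -0.0 or 6.283 j [-0.04  0.45  1.77 -0.    0.92  0.2 ] F [-2.9 -0.3  6. ] open 0.037682160787388876 64.58535477519035 gd 0.1547
[0.590163   0.11176657 0.0822    ]
```

Emit:
shift_gripper([
  {},
  {},
  {},
  {"sz":-2},
  {"sz":-6},
  {"sz":-10},
  {"sz":-10},
  {"sz":-10},
], finger_gap=0.06)

```text
time: 13.62
tcp_pos: [0.5742, 0.0468, 0.3057]
tcp_rot: [[0.237, 0.971, -0.001], [0.971, -0.237, 0.0], [-0.0, -0.001, -1.0]]
ft_force: [-0.2, 0.5, 0.3]
opening: 0.0604
grip_force: 0.0
```

```bash
python3 - <<'E'
from h import *
plan([.5746,.0467,.206],-.239)
a=robot.snapshot("wrist")[:,:,::-1];b=robot.snapshot("side")[:,:,::-1]
np.save("w5.npy",[robot.camera_model("wrist")],allow_pickle=True)
c=cv2.resize(b[160:300,220:340],(360,420),interpolation=cv2.INTER_CUBIC)
cv2.imwrite("pics/m5.png",cv2.hconcat([a[:,60:500],c]))
E
```

```text
t 13.625 shift [0.     0.0005 0.0997] rz -0.0 or 6.283 j [-0.04  0.35  1.66 -0.    1.14  0.2 ] F [-0.2  0.5  0.3] open 0.06036516222700652 0.0 gd 0.1547
```

View pics/m5.png

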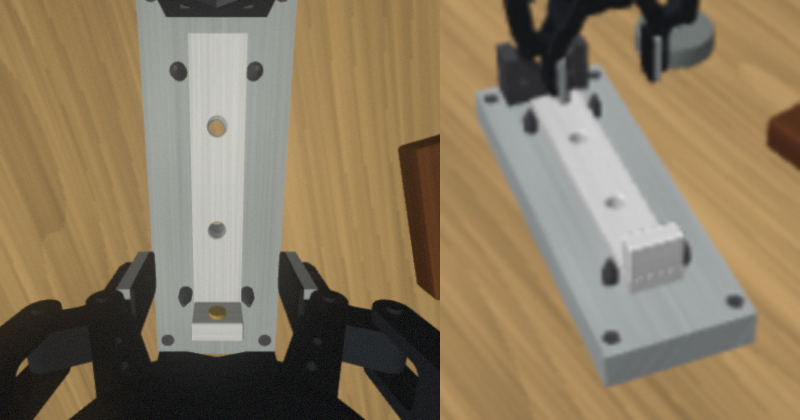

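Rail is released, flat between the posts with the bench visible through its holes (wrist crop (217,126) and (217,230)), and the stop is at the far end. Next, the drift: hover over the rack.

```bash
python3 - <<'E'
from h import *
mf=(np.load("w5.npy",allow_pickle=True)[0],cam("wrist")[1])
for a,b in [(277,126.5),(276.5,230)]: print(onz("wrist",a,b,.042,mf))
plan([.505,-.264,.29],-.239)
E
```

```text
[0.58964463 0.11025977 0.042     ]
[0.57046254 0.03288635 0.042     ]
t 13.725 shift [-0.3183  0.0067  0.015 ] rz -0.0 or 6.283 j [-0.04  0.35  1.66 -0.    1.14  0.2 ] F [ 0.4 -0.1  0.7] open 0.059862240505327034 0.0 gd 0.1547
```

Converted, -0.318 m is -31.8, -0.29 m is -29.

Emit:
shift_gripper([
  {"sx":-6},
  {"sx":-12},
  {"sx":-18,"sy":0.3,"sz":0.5},
  {"sx":-24,"sy":0.67,"sz":1.5},
  {"sx":-29,"sy":0.67,"sz":1.5},
  {"sx":-31.8,"sy":0.67,"sz":1.5},
  {"sx":-31.8,"sy":0.67,"sz":1.5},
  {"sx":-31.8,"sy":0.67,"sz":1.5},
], finger_gap=0.045)

```text
time: 14.72
tcp_pos: [0.5054, -0.263, 0.2902]
tcp_rot: [[0.237, 0.971, -0.002], [0.971, -0.237, 0.002], [0.002, -0.002, -1.0]]
ft_force: [-0.3, -0.2, 0.0]
opening: 0.0453
grip_force: 0.0
```

```bash
python3 - <<'E'
from h import *
plan([.505,-.264,.22],-.239)
a=robot.snapshot("wrist")[:,:,::-1]; cv2.imwrite("pics/w6.png",a)
E
```

```text
t 14.725 shift [-0.0011 -0.      0.0702] rz -0.001 or 6.283 j [-0.6   0.35  1.69  0.    1.1  -0.36] F [-0.3 -0.2  0. ] open 0.045309766224924865 0.0 gd 0.1547
```

View pics/w6.png

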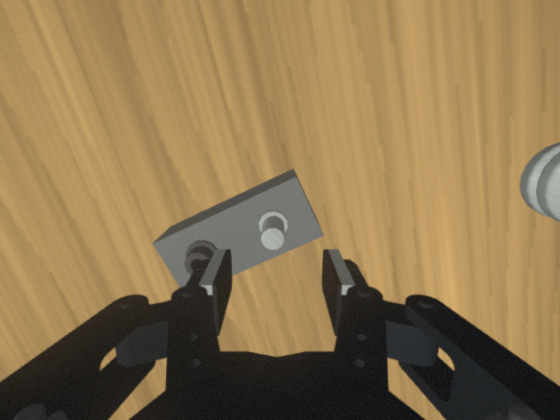

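Wrist: drift handle top at (273,239), its collar at (273,226); bolt at about (201,256), partly hidden by a finger.

```bash
python3 - <<'E'
from h import *
for a,b,z in [(273,239,.072),(273,226,.044),(201,254,.043)]: print(onz("wrist",a,b,z))
c=(onz("wrist",273,239,.072)+onz("wrist",273,226,.044))/2
plan([c[0],c[1],.221],-.239)
E
```

```text
[ 0.50269879 -0.26621193  0.072     ]
[ 0.50218615 -0.26684984  0.044     ]
[ 0.44346935 -0.27614174  0.043     ]
t 14.775 shift [-0.0046 -0.0021  0.0695] rz 0.0 or -6.283 j [-0.6   0.35  1.69  0.    1.1  -0.36] F [ 0.3 -0.9 -0.5] open 0.04479846272655379 0.0 gd 0.1547
```

Converted, 0.0695 m is 6.95, 0.06 m is 6.

Emit:
shift_gripper([
  {"sx":-0.45,"sy":-0.2,"sz":4},
  {"sx":-0.45,"sy":-0.2,"sz":6},
  {"sx":-0.45,"sy":-0.2,"sz":6.95},
  {"sx":-0.45,"sy":-0.2,"sz":6.95},
  {"sx":-0.45,"sy":-0.2,"sz":6.95},
])

```text
time: 15.4
tcp_pos: [0.5032, -0.2675, 0.2226]
tcp_rot: [[0.236, 0.972, 0.002], [0.972, -0.236, -0.001], [-0.001, 0.002, -1.0]]
ft_force: [0.3, -1.0, -0.5]
opening: 0.0453
grip_force: 0.0
```

Emit:
shift_gripper([
  {},
  {},
  {},
  {},
  {},
], finger_gap=0.005, grip_force=60)

```text
time: 16.02
tcp_pos: [0.5026, -0.2677, 0.2226]
tcp_rot: [[0.237, 0.971, 0.001], [0.971, -0.237, -0.0], [-0.0, 0.001, -1.0]]
ft_force: [-0.9, 1.4, 5.7]
opening: 0.0138
grip_force: 58.5
```

```bash
python3 - <<'E'
from h import *
plan([.59,.109,.32],-.239)
E
```

```text
t 16.025 shift [ 0.3867 -0.0044 -0.0975] rz -0.001 or 6.283 j [-0.61  0.43  1.77  0.    0.94 -0.37] F [-0.9  1.4  5.7] open 0.01379506287304919 58.482661843299866 gd 0.1547
```

Careful with the scale: shifts go in cm and turns go in units of 0.2 rad. That gives: -0.0975 m is -9.75, -0.005 m is -0.5.

Emit:
shift_gripper([
  {"sz":-4},
  {"sz":-9},
  {"sx":6,"sz":-9.75},
  {"sx":12,"sy":-0.1,"sz":-9.75},
  {"sx":18,"sy":-0.2,"sz":-9.75},
  {"sx":24,"sy":-0.3,"sz":-9.75},
  {"sx":30,"sy":-0.4,"sz":-9.75},
  {"sx":35,"sy":-0.5,"sz":-9.75},
  {"sx":38.6,"sy":-0.5,"sz":-9.75},
  {"sx":38.6,"sy":-0.5,"sz":-9.75},
])

```text
time: 17.27
tcp_pos: [0.5895, 0.111, 0.3187]
tcp_rot: [[0.234, 0.972, 0.0], [0.972, -0.234, 0.001], [0.001, -0.0, -1.0]]
ft_force: [0.3, 0.3, -1.3]
opening: 0.014
grip_force: 59.2
```

```bash
python3 - <<'E'
from h import *
plan([.5893,.1084,.27],-.239)
a=robot.snapshot("wrist")[:,:,::-1]; cv2.imwrite("pics/w7.png",a); b=robot.snapshot("side")[:,:,::-1];cv2.imwrite("pics/s7.png",b)
d=cv2.absdiff(b,cv2.imread("pics/s3.png"))
s=robot.observe();p=np.array(s["tcp_pos"])
for h in (.2206,.1786,.1506): print(h,proj("wrist",p+[0,0,-h]).round(1),proj("side",p+[0,0,-h]).round(1))
g=cv2.cvtColor(a,cv2.COLOR_BGR2GRAY); print(g[100:300:4,250:304:3])
E
```

```text
t 17.275 shift [-0.0026  0.0004  0.0487] rz 0.003 or -6.28 j [0.07 0.37 1.58 0.   1.19 0.31] F [ 0.3  0.3 -1.3] open 0.013975431859569386 59.15371119976044 gd 0.1547
0.2206 [275.8 231.3] [265.1 186.3]
0.1786 [275.6 259. ] [264.6 170.8]
0.1506 [275.3 286.8] [264.2 160. ]
[[ 68  67  68  69  67  64  70  63  68  82  91  90  89  89  88  89  90  91]
 [ 65  69  66  68  69  68  64  66  65  83  90  89  89  89  90  89  86  89]
 [ 68  68  66  71  69  67  66  69  66  89  92  90  90  89  91  95  92  89]
 [ 68  68  65  64  71  67  71  67  71  85  90  89  90  90  91  89  89  90]
 [ 75  75  70  71  71  71  71  71  71  87  92  94  93  91  94  93  91  93]
 [171 173 179 174 177 183 177 173 170 174 174 182 174 176 178 175 174 177]
 [175 172 178 175 179 182 176 177 173 175 174 181 175 175 175 175 179 177]
 [172 173 179 177 180 181 178 178 172 179 174 185 173 176 176 175 177 176]
 [174 171 181 175 180 184 180 175 176 177 174 182
[... 2401 characters left out ...]
 99  95  55  53  97  94]
 [ 99  97  89  50 102 120 113 101  98 102  99 100  98  96  61  49  95  95]
 [ 96  96  65  49 117 116 113 115 115 119 115  98  95  97  63  45  90  96]
 [ 96  95  52  49 118 139 178 175 169 167 168 166 157 106  74  46  82  97]
 [ 98  93  47  45 173 178 172 173 173 173 166 168 168 164 100  44  64  95]
 [ 97  96  49  46 183 178 176 176 170 176 171 167 167 169 151  44  48  99]
 [158 163  62  49 179 179 177 173 174 171 172 174 168 162 154  54  71 169]
 [ 44 158  56  45 171 175 178 178 174 173 172 166 173 169 138  56  73 144]
 [ 43  55  62  50 133 174 171 177 178 176 171 173 170 167  59  54  57  49]
 [ 47  44  59  42 124 193 178 173 174 175 173 172 182 206  66  57  56  47]]
```

```bash
python3 - <<'E'
from h import *
for X in ([.5896,.1103,.042],[.5705,.0329,.042],[.5894,.1097,.03]): print(proj("wrist",X))
a=cv2.imread("pics/w7.png")
g=cv2.cvtColor(a,cv2.COLOR_BGR2GRAY); print(g[196:300:2,256:298:2])
E
```

```text
[276.15979801 205.76718407]
[275.78704249 291.52705148]
[276.12246239 202.76808437]
[[212 211 216 ... 220 219 211]
 [212 212 213 ... 219 218 213]
 [213 214 214 ... 219 216 213]
 ...
 [ 60  59  47 ...  54  45  56]
 [ 59  59  41 ...  66  49  58]
 [ 58  57  42 ...  79  48  58]]
```

Emit:
shift_gripper([
  {"sx":-0.3,"sz":3},
  {"sx":-0.3,"sz":4.65},
  {"sx":-0.3,"sz":4.65},
  {"sx":-0.3,"sz":4.65},
])

```text
time: 17.88
tcp_pos: [0.589, 0.1052, 0.2733]
tcp_rot: [[0.238, 0.971, 0.001], [0.971, -0.238, 0.0], [0.0, 0.001, -1.0]]
ft_force: [0.9, 0.5, -1.1]
opening: 0.0136
grip_force: 59.2
```

```bash
python3 - <<'E'
from h import *
plan([.5892,.108,.2246],-.239)
a=robot.snapshot("wrist")[:,:,::-1]; cv2.imwrite("pics/w8.png",a)
g=cv2.cvtColor(a,cv2.COLOR_BGR2GRAY)
s=robot.observe();p=np.array(s["tcp_pos"]);t=proj("wrist",p+[0,0,-.2206]);print(t, proj("wrist",[.589,.108,.042]),onz("wrist",*t,.042))
r,c=int(t[1]),int(t[0])
for y in range(r-30,r+34,2): print(y,' '.join(f"{k:3d}" for k in g[y,c-22:c+24:2]))
E
```

```text
t 17.875 shift [ 0.0027 -0.0005  0.0487] rz -0.001 or 6.282 j [0.06 0.41 1.65 0.   1.08 0.3 ] F [ 0.9  0.5 -1.1] open 0.013630350171380402 59.16495501995087 gd 0.1547
[274.88508298 231.71384747] [273.93615144 222.66943579] [0.58806336 0.10144241 0.042     ]
201 207 209 212 206 208 207 201 203 206 213 211 211 207 209 209 214 211 213 209 210 215 215 216
203 208 210 210 208 204 209 202 205 207 211 213 209 207 208 209 217 209 208 210 210 215 215 213
205 210 207 211 207 205 207 201 204 207 210 213 208 207 210 209 216 210 210 207 208 214 216 215
207 208 208 210 207 203 207 203 202 206 210 212 209 206 206 208 214 210 208 210 209 215 216 211
209 207 206 210 208 205 207 202 203 208 192 172 167 166 175 191 214 211 209 207 209 215 215 213
211 207 207 211 208 207 206 205 200 169 148 151 155 156 158 156 174 206 210 207 207 215 215 212
213 209 208 210 208 205 205 202 175 115 128 144 152 154 153 125 130 183 209 208 207 21
[... 1709 characters left out ...]
  93  97 134 154  54  59  96
251  99  98  96  82  52  68 130 117 113 106 105 100  99  98  96  97  94  94  97 121  55  60  95
253  99  97  96  73  53  61 120 117 112 105 101 101  95  99  96  95  96  96  94  84  50  53  93
255  96  97  94  65  50  59 119 114 114 107 100  97  99  97  99  95  95  96  92  84  51  53  90
257  96  92  97  58  53  62 119 117 110 108  97  97  98  96  96  97  95  94  94  90  55  50  87
259  98  94  94  52  52  71 119 115 113 101 100  98  98  95  95  95  94  95  95  94  54  51  72
261  95  95  93  55  50  80 121 113 109 107 101  96  97  98  95  96  96  97  95  92  55  46  70
263  96  95  90  52  49  96 118 110 110 101 100  96  97  97  96  97  96  95  94  90  55  48  60
```

```bash
python3 - <<'E'
from h import *
s=robot.observe();R=np.array(s["tcp_rot"]);print(s["tcp_pos"])
t=onz("wrist",277,230,s["tcp_pos"][2]-.2206);h=onz("wrist",276.5,218,.042);print(t,h,R.T@(h-t))
E
```

```text
[0.58906297 0.1053771  0.27365244]
[0.59068773 0.10620393 0.05305244] [0.59150457 0.11084788 0.042     ] [ 0.00469867 -0.00033004  0.01105457]
```

Emit:
shift_gripper([
  {"sx":0.4},
  {"sx":0.4,"sz":0.8},
  {"sx":0.4,"sz":1.6},
  {"sx":0.4,"sz":2.2},
  {"sx":0.4,"sz":2.6},
  {"sx":0.4,"sz":2.6},
])

```text
time: 18.68
tcp_pos: [0.5894, 0.1095, 0.2462]
tcp_rot: [[0.237, 0.971, -0.001], [0.971, -0.237, -0.0], [-0.0, -0.001, -1.0]]
ft_force: [-0.4, -0.1, -1.3]
opening: 0.0135
grip_force: 59.2
```

```bash
python3 - <<'E'
from h import *
plan([.5892,.108,.2246],-.239)
print(robot.observe()["ft_torque"])
E
```

```text
t 18.675 shift [-0.0015  0.0002  0.0216] rz -0.0 or 6.283 j [0.07 0.44 1.68 0.   1.03 0.31] F [-0.4 -0.1 -1.3] open 0.01352458680773705 59.164137840270996 gd 0.1547
[ 0.00915729 -0.00906156  0.04092159]
```

Emit:
shift_gripper([
  {"sz":0.6},
  {"sz":1.1},
  {"sz":1.5},
  {"sz":1.8},
  {"sz":1.8},
])

```text
time: 19.3
tcp_pos: [0.5894, 0.109, 0.2298]
tcp_rot: [[0.237, 0.972, 0.0], [0.972, -0.237, -0.001], [-0.001, 0.001, -1.0]]
ft_force: [-2.4, -2.9, 7.0]
opening: 0.0136
grip_force: 60.3
```

Emit:
shift_gripper([
  {"sz":0.2},
  {"sz":0.4},
  {"sz":0.5},
  {"sz":0.5},
])

```text
time: 19.8
tcp_pos: [0.5892, 0.1087, 0.2262]
tcp_rot: [[0.236, 0.972, 0.001], [0.972, -0.236, -0.002], [-0.002, 0.001, -1.0]]
ft_force: [-5.0, -4.5, 14.8]
opening: 0.0138
grip_force: 61.1
```

Emit:
shift_gripper([
  {"sx":-0.1,"sy":-0.1,"sz":0.1},
  {"sx":-0.1,"sy":-0.1,"sz":0.2},
  {"sx":-0.1,"sy":-0.1,"sz":0.3},
  {"sx":-0.1,"sy":-0.1,"sz":0.3},
])

```text
time: 20.3
tcp_pos: [0.5884, 0.1082, 0.2245]
tcp_rot: [[0.237, 0.972, 0.003], [0.972, -0.237, -0.001], [-0.001, 0.003, -1.0]]
ft_force: [-6.5, -4.0, 22.8]
opening: 0.0139
grip_force: 61.6
```

Converted, 0.004 m is 0.4, 0.002 m is 0.2.

Emit:
shift_gripper([
  {"sx":-0.1,"sy":-0.1,"sz":0.2},
  {"sx":-0.1,"sy":-0.1,"sz":0.4},
  {"sx":-0.1,"sy":-0.1,"sz":0.4},
])

```text
time: 20.68
tcp_pos: [0.5878, 0.1079, 0.2243]
tcp_rot: [[0.237, 0.972, 0.007], [0.972, -0.237, -0.0], [0.001, 0.007, -1.0]]
ft_force: [-9.2, -2.6, 41.2]
opening: 0.0136
grip_force: 63.9
```

Height stopped changing while the force rose, so the collar is seated. Releasing, then verifying numerically.

Emit:
shift_gripper([
  {"sy":0.1,"sz":-0.5},
  {"sy":0.1,"sz":-0.5},
])

```text
time: 20.92
tcp_pos: [0.5883, 0.1077, 0.2246]
tcp_rot: [[0.237, 0.972, 0.003], [0.972, -0.237, -0.0], [0.0, 0.003, -1.0]]
ft_force: [-3.7, -2.3, 18.0]
opening: 0.0142
grip_force: 61.0
```

Emit:
shift_gripper([
  {},
  {},
  {},
  {"sz":-3},
  {"sz":-8},
  {"sz":-9},
  {"sz":-9},
  {"sz":-9},
], finger_gap=0.045)

```text
time: 21.92
tcp_pos: [0.5874, 0.1078, 0.3099]
tcp_rot: [[0.237, 0.971, -0.003], [0.971, -0.237, -0.0], [-0.001, -0.003, -1.0]]
ft_force: [-0.1, -0.2, -0.6]
opening: 0.0448
grip_force: 0.0
```

```bash
python3 - <<'E'
from h import *
a=robot.snapshot("wrist")[:,:,::-1]; cv2.imwrite("pics/w9.png",a);b=robot.snapshot("side")[:,:,::-1]; cv2.imwrite("pics/s9.png",b)
for z in (.042,.046,.074,.1): print(z,proj("wrist",[.5893,.109,z]).round(1),proj("side",[.5893,.109,z]).round(1))
d=cv2.absdiff(b,cv2.imread("pics/s3.png")).max(2)
g=cv2.cvtColor(a,cv2.COLOR_BGR2GRAY)
for y in range(180,262,3): print(y,' '.join(f"{k:3d}" for k in g[y,252:300:2]))
g=cv2.cvtColor(b,cv2.COLOR_BGR2GRAY)
for y in range(184,222): print(y,' '.join(f"{k:3d}" for k in g[y,255:280]))
plan([.4435,-.277,.3],-.239)
E
```

```text
0.042 [278.5 208.9] [265.8 205.6]
0.046 [278.5 210.3] [265.7 204.3]
0.074 [278.6 221.5] [265.4 194.7]
0.1 [278.8 234.8] [265.1 185.5]
180 172 197 199 208 205 208 204 200 204 201 202 210 208 207 205 205 211 209 205 208 208 213 213 209
183 172 193 200 205 203 210 208 203 205 199 204 208 208 207 207 206 214 206 209 206 207 212 209 210
186 170 190 200 208 203 208 206 202 206 199 204 208 208 206 205 204 211 208 209 206 207 212 212 207
189 172 192 199 207 204 210 203 206 207 199 202 209 208 207 206 204 210 212 208 206 208 214 210 207
192 172 191 198 204 202 209 205 203 206 200 202 207 208 205 205 205 211 210 207 206 206 213 212 209
195 170 185 199 207 201 209 206 202 202 199 199 204 206 209 204 201 210 210 210 205 207 215 21
[... 5608 characters left out ...]
4 204 205 204 203 204 205 205
217 163 160 160 163 163 164 166 177 194 202 202 201 201 201 201 203 204 204 204 205 204 204 203 205 205
218 164 161 159 161 163 163 164 171 183 198 202 202 201 201 201 202 203 204 204 204 205 205 203 204 205
219 165 163 160 159 162 162 164 166 177 193 202 203 202 201 201 201 202 204 205 204 205 205 204 203 204
220 165 164 161 158 160 163 163 163 169 181 195 201 203 201 201 201 201 204 205 204 205 205 206 204 203
221 166 165 162 159 158 161 164 163 165 174 188 201 203 202 201 201 201 203 204 205 204 204 205 204 203
t 22.025 shift [-0.408  -0.0487  0.0105] rz -0.0 or 6.283 j [0.06 0.38 1.6  0.   1.17 0.3 ] F [-0.3  0.2 -1. ] open 0.044958171770929124 0.0 gd 0.1547
```

Numeric check: the handle top sits at wrist (279,221.5) and side (265,196), matching the fully-home prediction. Now the bolt.

Converted, -0.41 m is -41, -0.0485 m is -4.85.

Emit:
shift_gripper([
  {"sx":-6,"sy":-0.6},
  {"sx":-12,"sy":-1.2},
  {"sx":-18,"sy":-2},
  {"sx":-24,"sy":-2.8},
  {"sx":-30,"sy":-3.6},
  {"sx":-36,"sy":-4.5,"sz":1},
  {"sx":-40,"sy":-4.85,"sz":2},
  {"sx":-41,"sy":-4.85,"sz":2},
  {"sx":-41,"sy":-4.85,"sz":2},
  {"sx":-41,"sy":-4.85,"sz":2},
], finger_gap=0.05)

```text
time: 23.28
tcp_pos: [0.4442, -0.2778, 0.2917]
tcp_rot: [[0.236, 0.972, 0.0], [0.972, -0.236, 0.001], [0.001, -0.0, -1.0]]
ft_force: [-0.3, -0.3, 0.3]
opening: 0.0501
grip_force: 0.0
```

```bash
python3 - <<'E'
from h import *
plan([.4437,-.279,.2175],-.239)
a=robot.snapshot("wrist")[:,:,::-1]; cv2.imwrite("pics/w10.png",a)
t=proj("wrist",[.4437,-.279,.057]);print(t,proj("wrist",[.4437,-.279,.043]))
g=cv2.cvtColor(a,cv2.COLOR_BGR2GRAY);r,c=t.astype(int)[::-1]
for y in range(r-36,r+26,2): print(y,' '.join(f"{k:3d}" for k in g[y,c-28:c+30:2]))
print("cols from",c-28)
E
```

```text
t 23.275 shift [-0.0013 -0.0002  0.0742] rz 0.001 or -6.282 j [-0.69  0.29  1.79  0.    1.06 -0.45] F [-0.3 -0.3  0.3] open 0.05008721707037162 0.0 gd 0.1547
[275.26433642 226.52866942] [275.33288566 220.31711767]
190  82  80  79  80  79  96 116 120 121 118 120 124 121 119 121 119 119 121 118 122 120 121 120 121 120 120 118 121 118
192  80  79  84  98 115 122 122 120 119 118 121 121 119 121 120 120 119 121 122 121 118 118 119 119 121 119 117 119 120
194  82 100 119 118 119 122 118 120 117 121 118 122 117 120 120 119 116 118 121 122 122 119 121 118 121 121 116 121 119
196 116 120 122 118 119 120 119 119 120 120 120 118 119 119 120 121 118 121 121 121 119 123 119 116 120 120 118 117 121
198 121 121 120 120 123 119 123 120 119 119 118 118 121 120 122 121 121 121 120 120 121 119 118 118 118 120 118 120 117
200 120 119 122 118 120 119 121 119 119 120 122 121 117 120 118 121 120 119 120 120 121 120 121 120 120
[... 2330 characters left out ...]
19 118 121 119 121 116 119 118 121 120 119 119 117 119 118 116 116 117 118 120 121 138
242 119 120 121 118 121 118 118 119 119 117 120 119 121 120 116 120 119 121 118 119 118 117 119 119 116 121 131 150 154
244 122 119 119 118 118 118 119 119 119 122 115 119 118 115 117 120 118 118 119 119 116 118 118 121 144 138 141 147 154
246 121 121 122 119 119 120 122 120 119 117 121 119 118 115 121 120 118 120 117 114 117 133 145 155 150 148 141 139 150
248 125 123 120 121 121 117 119 118 116 120 120 120 119 118 115 118 120 119 121 134 145 152 153 155 154 149 139 139 144
250 152 119 118 120 118 117 121 119 119 121 119 119 120 118 119 118 125 138 151 149 149 152 152 153 153 151 143 142 142
cols from 247
```

Emit:
shift_gripper([
  {"sx":-0.08,"sz":4.5},
  {"sx":-0.08,"sz":6.5},
  {"sx":-0.08,"sz":7.35},
  {"sx":-0.08,"sz":7.35},
  {"sx":-0.08,"sz":7.35},
])

```text
time: 23.95
tcp_pos: [0.4441, -0.2798, 0.2192]
tcp_rot: [[0.237, 0.972, 0.002], [0.972, -0.237, -0.001], [-0.001, 0.002, -1.0]]
ft_force: [-0.3, -0.2, 0.1]
opening: 0.0501
grip_force: 0.0
```

Emit:
shift_gripper([
  {},
  {},
  {},
  {},
  {},
], finger_gap=0.005, grip_force=60)

```text
time: 24.58
tcp_pos: [0.4436, -0.2799, 0.2192]
tcp_rot: [[0.237, 0.971, 0.001], [0.971, -0.237, -0.001], [-0.0, 0.001, -1.0]]
ft_force: [-1.0, 1.0, 6.5]
opening: 0.017
grip_force: 58.5
```

```bash
python3 - <<'E'
from h import *
plan([.5701,.0307,.295],-.239)
E
```

```text
t 24.575 shift [ 0.3317  0.0492 -0.0759] rz -0.001 or 6.283 j [-0.7   0.38  1.88  0.    0.89 -0.46] F [-1.   1.   6.5] open 0.01702278639776916 58.47133755683899 gd 0.1547
```

Converted, -0.08 m is -8, -0.055 m is -5.5.

Emit:
shift_gripper([
  {"sz":-4.5},
  {"sz":-8},
  {"sx":6,"sy":1,"sz":-8},
  {"sx":12,"sy":2,"sz":-8},
  {"sx":18,"sy":3,"sz":-8},
  {"sx":24,"sy":4,"sz":-8},
  {"sx":30,"sy":4.9,"sz":-8},
  {"sx":33.1,"sy":4.9,"sz":-8},
  {"sx":33.1,"sy":4.9,"sz":-6},
  {"sx":33.1,"sy":4.9,"sz":-5.5},
])

```text
time: 25.82
tcp_pos: [0.569, 0.0307, 0.272]
tcp_rot: [[0.236, 0.972, -0.003], [0.972, -0.236, 0.0], [-0.001, -0.003, -1.0]]
ft_force: [-0.3, -0.5, -0.3]
opening: 0.0168
grip_force: 59.1
```

Emit:
shift_gripper([
  {},
  {},
])

```text
time: 26.08
tcp_pos: [0.5698, 0.0295, 0.2738]
tcp_rot: [[0.238, 0.971, 0.001], [0.971, -0.238, -0.0], [0.0, 0.001, -1.0]]
ft_force: [0.5, -0.1, -0.2]
opening: 0.0171
grip_force: 59.1
```

```bash
python3 - <<'E'
from h import *
plan([.5701,.0307,.2212],-.239)
s=robot.observe();p=np.array(s["tcp_pos"])
a=robot.snapshot("wrist")[:,:,::-1]; cv2.imwrite("pics/w11.png",a)
t=proj("wrist",p-[0,0,.2152]);print(p,t,proj("wrist",[.5701,.031,.042]))
g=cv2.cvtColor(a,cv2.COLOR_BGR2GRAY);r,c=t.astype(int)[::-1]
for y in range(r-34,r+32,2): print(y,' '.join(f"{k:3d}" for k in g[y,c-22:c+26:2]))
print("cols from",c-22)
E
```

```text
t 26.075 shift [ 0.0012 -0.0001  0.0526] rz -0.001 or 6.282 j [-0.07  0.37  1.71 -0.    1.06  0.17] F [ 0.5 -0.1 -0.2] open 0.01707694695983233 59.09037709236145 gd 0.1547
[0.56983798 0.02954657 0.27379947] [275.0521539  234.56446064] [274.99330954 223.98721354]
200 200 204 198 194 200 201 200 196 206 203 197 207 204 201 198 203 203 200 202 202 204 208 200 198
202 200 203 201 195 200 202 197 199 204 203 199 204 205 201 202 204 205 200 199 205 203 208 203 199
204 200 201 198 195 200 202 199 198 204 205 196 204 202 201 199 203 203 202 198 202 203 205 202 200
206 200 204 199 194 201 199 196 197 204 204 197 204 203 203 199 203 206 200 199 201 202 205 199 199
208 198 202 197 195 196 200 197 198 202 205 198 204 203 202 201 204 
[... 2145 characters left out ...]
49  42  63  64  61  61  61  60  65  61  64  63  56  59  55  59  58  57  54  49  45  83
254  88  55  46  49  63  65  60  70  77  82  79  79  80  80  76  64  64  57  53  56  54  49  48  82
256  87  50  45  53  62  62  74  84  81  81  82  81  80  80  81  82  78  77  59  53  57  48  46  68
258  85  46  46  58  67  77  82  84  82  82  80  77  78  80  80  83  81  80  76  61  51  50  46  58
260  85  43  47  69  80  84  83  82  81  83  80  80  82  80  79  81  77  82  80  77  57  43  43  47
262  72  46  46  79  85  82  81  81  81  79  77  64  65  69  76  80  79  80  81  75  75  48  37  43
264  54  39  43  81  82  83  79  78  79  52  47  48  48  47  45  65  79  78  81  81  78  52  41  38
cols from 253
```

```bash
python3 - <<'E'
from h import *
s=robot.observe();R=np.array(s["tcp_rot"])
t=onz("wrist",276,232.8,s["tcp_pos"][2]-.2152);h=onz("wrist",275.5,222,.042);print(t,h,R.T@(h-t))
E
```

```text
[0.57071847 0.03060255 0.05870357] [0.57078113 0.03231505 0.042     ] [ 0.00167447 -0.00036982  0.01670345]
```

Emit:
shift_gripper([
  {"sx":0.3},
  {"sx":0.3,"sz":1},
  {"sx":0.3,"sz":1.8},
  {"sx":0.3,"sz":2.6},
  {"sx":0.3,"sz":2.6},
])

```text
time: 26.75
tcp_pos: [0.5703, 0.0327, 0.2462]
tcp_rot: [[0.237, 0.972, -0.001], [0.972, -0.237, -0.001], [-0.001, -0.001, -1.0]]
ft_force: [0.2, -2.5, -1.8]
opening: 0.0167
grip_force: 59.0
```

Converted, -0.0015 m is -0.15, 0.014 m is 1.4.

Emit:
shift_gripper([
  {"sx":-0.15,"sy":-0.03},
  {"sx":-0.15,"sy":-0.03,"sz":0.6},
  {"sx":-0.15,"sy":-0.03,"sz":1},
  {"sx":-0.15,"sy":-0.03,"sz":1.4},
  {"sx":-0.15,"sy":-0.03,"sz":1.4},
])

```text
time: 27.38
tcp_pos: [0.5695, 0.0316, 0.2327]
tcp_rot: [[0.237, 0.972, -0.001], [0.972, -0.237, -0.0], [-0.001, -0.001, -1.0]]
ft_force: [0.6, -3.5, -2.8]
opening: 0.0168
grip_force: 59.1
```

Emit:
shift_gripper([
  {"sx":-0.1,"sz":0.3},
  {"sx":-0.1,"sz":0.6},
  {"sx":-0.1,"sz":0.9},
  {"sx":-0.1,"sz":1},
  {"sx":-0.1,"sz":1},
])

```text
time: 28.0
tcp_pos: [0.5694, 0.0307, 0.223]
tcp_rot: [[0.237, 0.971, -0.0], [0.971, -0.237, -0.0], [-0.0, -0.0, -1.0]]
ft_force: [0.0, -1.4, -1.4]
opening: 0.0171
grip_force: 59.2
```

Emit:
shift_gripper([
  {"sz":0.1},
  {"sz":0.2},
  {"sz":0.25},
  {"sz":0.25},
])

```text
time: 28.5
tcp_pos: [0.5694, 0.0306, 0.2214]
tcp_rot: [[0.237, 0.972, 0.0], [0.972, -0.237, -0.0], [-0.0, 0.0, -1.0]]
ft_force: [-1.2, -2.7, 5.4]
opening: 0.0168
grip_force: 59.8
```

Converted, 0.003 m is 0.3, 0.001 m is 0.1.

Emit:
shift_gripper([
  {"sz":0.1},
  {"sz":0.3},
  {"sz":0.3},
])

```text
time: 28.88
tcp_pos: [0.5693, 0.0306, 0.2211]
tcp_rot: [[0.237, 0.972, 0.002], [0.972, -0.237, -0.001], [-0.0, 0.002, -1.0]]
ft_force: [-6.8, -2.6, 20.8]
opening: 0.0168
grip_force: 61.5
```

Emit:
shift_gripper([
  {"sz":-0.3},
  {"sz":-0.3},
])

```text
time: 29.12
tcp_pos: [0.5695, 0.0307, 0.2213]
tcp_rot: [[0.237, 0.972, 0.001], [0.972, -0.237, -0.0], [-0.0, 0.001, -1.0]]
ft_force: [-1.6, -2.5, 6.6]
opening: 0.0169
grip_force: 59.8
```

Emit:
shift_gripper([
  {},
  {},
  {},
  {"sz":-3},
  {"sz":-8},
  {"sz":-13},
  {"sx":-6,"sz":-13},
  {"sx":-10,"sz":-13},
  {"sx":-10,"sz":-13},
  {"sx":-10,"sz":-13},
], finger_gap=0.045)

```text
time: 30.38
tcp_pos: [0.5458, -0.0662, 0.3505]
tcp_rot: [[0.238, 0.971, 0.0], [0.971, -0.238, 0.001], [0.001, -0.0, -1.0]]
ft_force: [0.3, 0.0, -0.7]
opening: 0.0449
grip_force: 0.0
```

```bash
python3 - <<'E'
from h import *
u=np.array([.2368,.9715]);h=np.array([.5695,.031]);
b=robot.snapshot("side")[:,:,::-1]; cv2.imwrite("pics/s12.png",b);a=robot.snapshot("wrist")[:,:,::-1]; cv2.imwrite("pics/w12.png",a)
for z in (.042,.045,.059,.08): print(z,proj("side",[*h,z]).round(1),proj("wrist",[*h,z]).round(1))
print("drift top",proj("side",[*(h+.08*u),.074]),proj("wrist",[*(h+.08*u),.074]))
g=cv2.cvtColor(b,cv2.COLOR_BGR2GRAY)
for y in range(186,240): print(y,' '.join(f"{k:3d}" for k in g[y,258:292]))
g=cv2.cvtColor(a,cv2.COLOR_BGR2GRAY);r,c=proj("wrist",[*h,.059]).astype(int)[::-1]
for y in range(r-20,r+20,2): print(y,' '.join(f"{k:3d}" for k in g[y,c-22:c+26:2]))
E
```

```text
0.042 [277.8 227.3] [276.   83.5]
0.045 [277.8 226.3] [276.   83.1]
0.059 [277.7 221.4] [276.   81.1]
0.08 [277.6 214. ] [275.9  77.5]
drift top [265.17284984 194.92239261] [276.06963499 -53.8386261 ]
186  45  45  44  44  45  43  44  40  30  23  23  23  22  22  22  22  22  25  27  27  27  27  27  28  30  28  23  21  19  20  28  68 119 130
187  44  43  44  45  44  43  45  43  36  26  23  22  22  22  22  22  22  23  26  26  27  27  27  28  29  26  23  21  22  21  37  87 138 144
188  44  44  44  44  45  44  45  46  42  36  28  22  20  22  22  2
[... 8493 characters left out ...]
216 212
87 178 213 213 210 208 105  94  89  96  92  93  85  85  92  93  92  87  76  92 132 216 210 217 212
89 177 212 212 212 215 168  96  86  93  95  91  93  93  92  92  89  76  87  96 181 214 210 214 210
91 176 212 213 212 214 206 106  95  80  88  92  93  90  87  86  75  82  92 115 205 216 210 216 211
93 178 215 214 212 213 208 164  98  93  82  77  80  77  73  72  87  94 111 204 215 217 209 217 209
95 173 213 212 213 212 209 208 180 106  93  92  91  88  90  94  97 101 197 215 212 217 209 215 211
97 174 212 209 213 213 208 212 212 201 127 105  98  96  94 108 159 204 211 213 212 216 208 216 211
99 175 214 215 209 211 209 209 215 211 211 210 199 178 177 205 211 215 213 213 215 217 208 215 210
```

Bolt head at side (278,222) matches its fully-home prediction, drift unchanged at (265,196), and the arm is clear.

```bash
python3 -c "
from cell import robot
print(robot.close_job())"
```

```text
the job is handed in; nothing more can be done
None
```

I turned the rail end for end and laid it back between the posts, pushed the drift fully home and then the bolt. The job is handed in at about 30 s, with the arm clear; the hand-in call returned no verdict, so the result rests on my own camera and force checks.

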